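# Build up the processor cooler on a small mainboard

### The job

Build up the cooler on the mainboard's processor, one part at a time and in this order: lay the white square frame flat on the board around the processor, stand the heatsink through it, copper foot down on the processor, put the fan flat on the heatsink, and lay the round wire guard flat on the fan. Each part must be centred over the processor, the square ones squared up with the board (any quarter turn will do), and everything released. Do not push the screw dish or the screwdriver out of their places.

Things in the scene. Friction and masses are not known exactly. Their poses are not given: they have to be found in the camera images.
- board: Green mainboard, 120 x 120 mm, fixed. Origin under its centre at bench level; x, y along its edges, z up. Its upper face is 10 mm above the origin. The processor is the plain steel square in its centre, 30 x 30 mm, top 18 mm above the origin. Chips nearby stay below 13 mm; port blocks (22 mm high, x from 47 to 60 mm) and a slot strip (15 mm high, x from -59 to -52 mm) stand higher.
- frame: White plastic square frame, loose, 60 x 60 mm outside, 44 x 44 mm opening (walls 8 mm wide), 16 mm high, 30 g. Origin at the centre of its underside, x and y along its sides, z up. Lies flat. Laid on the board it goes round the processor with 7 mm play on each side.
- heatsink: Heatsink, loose, 36 mm high, about 130 g, standing on its foot: copper foot 32 x 32 x 12 mm high, above it an aluminium fin block 54 x 54 x 24 mm high. Origin at the centre of the underside of the foot, x along the fins, z up. The foot fits through the frame with 6 mm play on each side; the fin block does not, and on the processor it ends up 4 mm clear above the frame.
- fan: Black square fan with a round hub and grey blades, loose, 50 x 50 x 15 mm high, about 50 g. Origin at the centre of its underside, x and y along its sides, z up. Lies flat.
- guard: Round steel wire guard (concentric rings), loose, 50 mm in diameter, 10 mm high, 30 g. Origin at the centre of its underside, z up. Lies flat. It may be gripped across its diameter in any direction.
- dish: Small round blue plastic dish with screws, 44 mm in diameter, 12 mm high, a bystander standing loose among the parts. Origin at the centre of its underside.
- driver: Small screwdriver with a black handle, a bystander lying loose, 115 mm long, 13 mm thick. Origin under its length, x along it: the handle reaches 60 mm to -x, the tip 55 mm to +x.
Things that resemble listed ones, but are neither listed nor needed, are in the scene too. Several things look just like the guard: the one meant starts farthest to the robot's right. There is more than one size of the board; the one meant has the size given above.

How it is judged:
By the outcome, as a careful person would: the job done as asked, in the order asked, and still so for the second after the job is handed in, with the robot touching nothing.
It also fails if it takes over 120 s, if anything falls off the work surface, if the arm or the gripper's body presses on something with over 40 N, if the wrist force passes 120 N, or if a joint passes its speed limit or range.

### The arm

A 6-joint arm with a two-finger parallel gripper is mounted at the origin on the work surface. World frame = base frame: x ahead of the robot, y to its left, z up, the work surface at z = 0. Lengths are in m, angles in rad, forces in N, time in s.
With the tool pointing down it reaches from about 0.35 to 0.725 m from the base axis. Payload 6 kg.
Tool frame: the origin (TCP) lies at the very end of the fingers, on their centre line; the grasp point (between the pads) lies 19 mm behind it; z points along the fingers, y is the line along which they close (so a half turn about z gives the same grasp; the last joint's range is limited). The gripper opens to 85 mm and grips with 20 to 120 N. Pads are 22 mm wide; open, the fingers measure 114 mm over their backs; the gripper's body (76 mm by 85 mm) begins 54 mm behind the grasp point. The pads swing forward as they close: fully open they stand 13 mm farther back than shut.
Start: joints at [-0.861, 0.04, 0.085, 0, -1.615, -0.334], TCP at [0.22, -0.558, 0.231] pointing down, gripper open.
Joint ranges: [-2.56, 2.56], [-1.29, 2.01], [-1.08, 1.49], [-3.29, 1.98], [-2.81, -0.18], [-2.99, 2.99]. Speed limits (rad/s): [2.57, 2.57, 3.01, 3.14, 3.14, 3.14].

### API

Orientations are given as a 3x3 rotation matrix whose columns are the frame's x, y, z axes.
In Python, from plant import env gives the robot as it stands.
- The arm moves only by the tool arm_command, never from a script. Its argument "deltas" is a list of rows, each a list of 3 entries, a list of its own where there are three numbers: the shift along the tool's x, y, z scaled (see below), then the turn, a rotation vector about the tool's x, y, z scaled (see below), then the finger opening in mm, from 0 to 85.4. A call has 1 to 12 rows; each row is the pose to reach, as a shift and turn from the pose commanded when the call began, along the tool's axes at that moment, turning the shorter way round; what a row does not reach only later rows make up. The controller multiplies each number of a shift by 30 cm and each number of a turn by 180 degrees. A row lasts 1/8 s, in which the tool goes at most 62.5 mm and 10.7 degrees, less where a joint would pass 70% of its speed; a pose out of reach is approached as far as the arm can. A call with a number of a shift or a turn outside -1 to 1 is refused whole. A call with a gripper value outside its range is refused whole. The fingers move at their own pace and stop on an object; "grip_force" is the grip in N (left out, the last holds). Time passes only in rows, so rows that repeat a pose let the fingers close. It gives the time, the measured TCP pose, the force, the opening and the grip force at its end, in the units of the state.
- env.observe(): the state, without advancing time (a new reading comes with each control period).
- env.grab_frame(name): name is "side" or "top" or "wrist"; returns a dict with "frame" (480x640x3 uint8, red, green, blue), "fx", "fy", "cx", "cy" (pixels), "camera_from_world" (4x4, takes a point from world to camera coordinates); the wrist camera has in their place "hand_eye" (4x4, takes a point from camera to tool coordinates, whose origin is the TCP and whose axes are the flange's). Camera axes: x right, y down, z forward; pixel columns grow to the right and rows downward; lengths in m; the calibration is good to about 2 mm. A picture is of the moment at which its call begins: read the wrist's pose just before it. There is no depth.
- env.job_done(): hands the job in; it is judged then, once.
Trained networks look in the newest picture that a camera, given by its name, has taken for a name from the list of things; names that differ only in an ending like _2 or _b are one class to them, and where a whole thing is asked for, a point or a joint stands for the part that bears it (a point fixed in the world has none). Each returns a list of dicts, best first, with "confidence" (0 to 1); they miss things now and then, are a little off and sometimes report something else, mostly with a low value. They report only what shows in the picture. A call takes as long as a camera call. They do not tell look-alikes from the thing itself.
- env.boxes_of(camera, target): "location" ([x, y, z] in m, in world coordinates, good to about 4 mm: the middle of the surface that is visible of it).
- env.masks_of(camera, target): "region" (480x640 bool, what is visible of it).
- env.pinpoint(camera, target): "location" ([x, y, z] in m, in world coordinates, good to about 4 mm: a listed point, or the origin of a listed thing).
The state is a dict: "clock": time; "qpos": joint angles; "joint_vel": joint speeds; "tau": joint torques, N m; "tcp_pos": TCP position; "eef_rot": TCP orientation; "contact_force": force on the tool from outside, world axes, zero at the start; "torque": the same for the moment, N m; "grip_width": opening from 0.0 (shut) to 1.0 (fully open); "gripper_force": force on a finger pad.
Only numpy, scipy, OpenCV 4.12 (cv2) and the standard library are available. Lean on these libraries where they do the work, as an engineer would, in place of code of your own. Each camera call takes 0.05 s, during which the arm holds its last target. There are 200 camera calls.

## Working session

There is one attempt and no reset: what is moved stays moved. The work goes in short steps, Python scripts to look and compute and a tool call to move; the robot and the scene stay as the last step left them, time stands still between calls to the robot, and variables do not carry over. Pictures are saved under pics/ and viewed, at most 18 in all, crops included, and the job is handed in when it is done.

Besides the shell and the picture viewer there is one more tool, called after ">>>" by a JSON object that holds its "fn" and its "kwargs", one argument or row to a line. arm_command: Moves the arm, as the interface text tells. Shifts and turns lie within -1 to 1; 1 stands for 30 cm of shift or 180 degrees of turn. Its arguments: {"type":"object","properties":{"deltas":{"type":"array"},"grip_force":{"type":"number"}},"required":["deltas"]}

```bash
ls; mkdir -p pics
python3 - <<'E'
from plant import env
import cv2,numpy as np
s=env.observe();print({k:np.round(v,3).tolist() for k,v in s.items()})
for c in("top","side"):
    g=env.grab_frame(c);cv2.imwrite(f"pics/{c}0.png",g["frame"][:,:,::-1])
    T=g["camera_from_world"];print(c,g["fx"],g["fy"],g["cx"],g["cy"],np.round(T,4).tolist())
    for t in("board","frame","heatsink","fan","guard","dish","driver"):
        print(t,[(np.round(d["location"],3).tolist(),round(d["confidence"],2)) for d in env.pinpoint(c,t)])
E
```

```text
pics
{'clock': 0.0, 'qpos': [-0.861, 0.041, 0.084, -0.0, -1.616, -0.334], 'joint_vel': [0.0, 0.0, -0.0, -0.001, 0.001, -0.001], 'tau': [0.003, -36.822, 34.742, 6.932, -0.006, 0.0], 'tcp_pos': [0.22, -0.558, 0.23], 'eef_rot': [[-0.93, -0.367, -0.001], [-0.367, 0.93, 0.002], [0.0, 0.002, -1.0]], 'contact_force': [-0.044, 0.138, -0.548], 'torque': [-0.042, -0.006, -0.009], 'gripper_force': 0.0, 'grip_width': 0.997}
top 479.73246388623875 479.73246388623875 315.42612806457373 238.18918258252205 [[-0.0214, -0.9997, -0.0098, 0.0506], [-0.9944, 0.0223, -0.1031, 0.4525], [0.1033, 0.0076, -0.9946, 1.1512], [0.0, 0.0, 0.0, 1.0]]
board [([0.456, 0.021, 0.002], 0.74), ([0.192, 0.368, 0.0], 0.7)]
frame [([0.647, 0.157, -0.001], 0.72)]
heatsink [([0.349, -0.278, 0.0], 0.58)]
fan [([0.38, 0.325, -0.002], 0.76)]
guard [([0.637, -0.153, 0.002], 0.74), ([0.745, -0.081, 0.001], 0.46)]
dish [([0.411, 0.154, -0.001], 0.49)]
driver [([0.638, -0.002, 0.001], 0.7)]
side 464.10525438707276 464.10525438707276 313.39361143703127 237.72173741440596 [[-0.9301, -0.3671, 0.0103, 0.4333], [-0.2379, 0.5809, -0.7784, 0.1337], [0.2798, -0.7265, -0.6277, 0.8771], [0.0, 0.0, 0.0, 1.0]]
board [([0.19, 0.362, -0.0], 0.64), ([0.38, 0.323, -0.001], 0.61), ([0.455, 0.02, 0.002], 0.58)]
frame [([0.648, 0.158, 0.003], 0.78)]
heatsink [([0.35, -0.278, 0.002], 0.63)]
fan [([0.379, 0.325, -0.0], 0.78)]
guard [([0.64, -0.146, 0.001], 0.53), ([0.743, -0.081, 0.002], 0.48)]
dish [([0.408, 0.152, -0.005], 0.74)]
driver [([0.638, -0.003, 0.002], 0.7)]
```

View pics/top0.png

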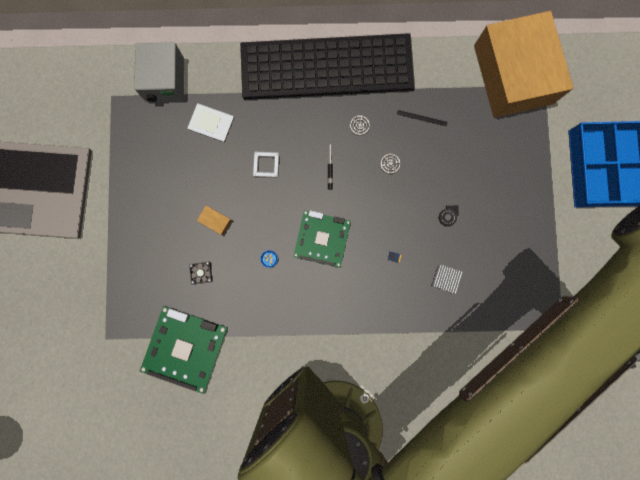

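View pics/side0.png

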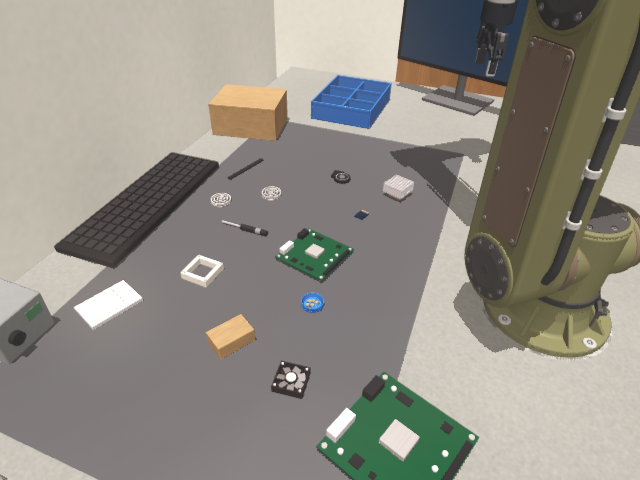

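Top view: the small board is at (322,238), with the large, out-of-reach look-alike at (185,350). The other parts are frame (265,165), heatsink (448,279), fan (201,272), dish (269,259) and driver (330,168). Guard candidates are (360,125) and (390,163). The arm hides part of the right side, so I'll move it and look again before choosing.

```bash
cat > h.py <<'E'
from plant import env
import cv2,numpy as np
from scipy.spatial.transform import Rotation as Ro
def Rd(psi):
    c,s=np.cos(np.radians(psi)),np.sin(np.radians(psi))
    return np.array([[c,s,0],[s,-c,0],[0,0,-1.]])
def yaw(s): return np.degrees(np.arctan2(s["eef_rot"][1][0],s["eef_rot"][0][0]))
def plan(*wps):
    """(x,y,z,psi deg of tool x axis) -> scaled rows from present pose"""
    s=env.observe();R=np.array(s["eef_rot"]);p=np.array(s["tcp_pos"])
    for x,y,z,psi in wps:
        d=R.T@(np.array([x,y,z])-p)/.3
        r=Ro.from_matrix(R.T@Rd(psi)).as_rotvec()/np.pi
        print("row",np.round(d,3).tolist(),np.round(r,3).tolist(),"n>=%.1f"%max(np.linalg.norm(d)*300/62.5,np.linalg.norm(r)*180/10.7))
        p0=p
def cam(name,save=None):
    """returns grab with T camera_from_world"""
    s=env.observe();g=env.grab_frame(name)
    if name=="wrist":
        W=np.eye(4);W[:3,:3]=s["eef_rot"];W[:3,3]=s["tcp_pos"]
        g["camera_from_world"]=np.linalg.inv(W@g["hand_eye"])
    if save: cv2.imwrite(f"pics/{save}.png",g["frame"][:,:,::-1])
    return g
def back(g,uv,z):
    """pixels -> world xy on plane z"""
    uv=np.asarray(uv,float).reshape(-1,2);T=np.linalg.inv(g["camera_from_world"])
    d=np.c_[(uv[:,0]-g["cx"])/g["fx"],(uv[:,1]-g["cy"])/g["fy"],np.ones(len(uv))]@T[:3,:3].T
    o=T[:3,3];return (o+d*((z-o[2])/d[:,2])[:,None])[:,:2]
def rect(g,mask,z):
    """min area rect of mask on plane z: centre, size (mm), angle mod 90"""
    c=max(cv2.findContours(mask.astype(np.uint8),0,1)[0],key=cv2.contourArea)
    (x,y),wh,a=cv2.minAreaRect((back(g,c,z)*1000).astype(np.float32))
    return np.round([x,y,*wh,a%90],1).tolist()
E
python3 - <<'E'
from h import *
g=cam("top")
for t,z in(("board",.01),("frame",.016),("heatsink",.036),("fan",.015),("guard",.01)):
    for d in env.masks_of("top",t): print(t,round(d["confidence"],2),rect(g,d["region"],z))
print(env.grab_frame("wrist")["hand_eye"].round(3).tolist())
plan((.44,.0,.3,-140))
E
```

```text
board 0.93 [190.6, 367.8, 169.1, 169.9, 70.7]
board 0.8 [453.5, 24.8, 121.1, 123.1, 75.5]
frame 0.62 [641.6, 160.8, 60.5, 61.5, 88.6]
heatsink 0.75 [347.4, -271.8, 59.9, 57.6, 69.2]
guard 0.45 [760.1, -73.5, 6.3, 21.7, 13.0]
guard 0.44 [638.3, -149.5, 47.9, 46.2, 88.6]
[[-0.001, -0.957, -0.291, 0.073], [1.0, -0.001, -0.001, 0.0], [0.0, -0.291, 0.957, -0.143], [0.0, 0.0, 0.0, 1.0]]
row [-1.364, 1.462, -0.229] [0.0, 0.0, -0.103] n>=9.7
```

>>> {"fn": "arm_command", "kwargs": {
  "deltas": [
    [[-0.7,0.75,-0.2],[0,0,0],85],
    [[-0.7,0.75,-0.2],[0,0,0],85],
    [[-0.7,0.75,-0.2],[0,0,0],85],
    [[-0.7,0.75,-0.2],[0,0,0],85],
    [[-0.7,0.75,-0.2],[0,0,0],85],
    [[-0.7,0.75,-0.2],[0,0,0],85]
  ],
  "grip_force": 40
}}

```text
clock: 1.9
tcp_pos: [0.3347, -0.2687, 0.2929]
eef_rot: [[-0.928, -0.374, 0.004], [-0.374, 0.928, -0.001], [-0.003, -0.002, -1.0]]
contact_force: [-0.6, -0.7, 1.0]
grip_width: 0.997
gripper_force: 0.0
```

>>> {"fn": "arm_command", "kwargs": {
  "deltas": [
    [[-0.66,0.71,-0.03],[0,0,-0.05],85],
    [[-0.66,0.71,-0.03],[0,0,-0.1],85],
    [[-0.66,0.71,-0.03],[0,0,-0.1],85],
    [[-0.66,0.71,-0.03],[0,0,-0.1],85],
    [[-0.66,0.71,-0.03],[0,0,-0.1],85],
    [[-0.66,0.71,-0.03],[0,0,-0.1],85],
    [[-0.66,0.71,-0.03],[0,0,-0.1],85]
  ]
}}

```text
clock: 2.78
tcp_pos: [0.439, -0.0017, 0.3002]
eef_rot: [[-0.772, -0.636, -0.0], [-0.636, 0.772, -0.0], [0.001, -0.0, -1.0]]
contact_force: [0.0, -0.6, -0.8]
grip_width: 0.996
gripper_force: 0.0
```

Run:
```python
from h import *
s=env.observe();print(s["clock"],np.round(s["tcp_pos"],3),yaw(s))
g=cam("wrist","w1")
for d in env.masks_of("wrist","board"): print("board",round(d["confidence"],2),rect(g,d["region"],.01))
print([np.round(d["location"],4).tolist() for d in env.pinpoint("wrist","board")])
g=cam("top","top1")
for t in("guard","board","frame"):
    for d in env.pinpoint("top",t): print(t,round(d["confidence"],2),np.round(d["location"],3).tolist())
g=cam("side","side1")
print([(np.round(d["location"],4).tolist(),round(d["confidence"],2)) for d in env.pinpoint("side","guard")])
```

```text
2.775 [ 0.439 -0.002  0.3  ] -140.50199258327945
board 0.81 [456.8, 22.8, 119.9, 122.9, 75.6]
board 0.66 [236.0, 351.8, 170.7, 80.1, 69.1]
[[0.4535, 0.0189, -0.001]]
guard 0.72 [0.742, -0.082, 0.002]
guard 0.45 [0.641, -0.154, 0.005]
board 0.81 [0.193, 0.364, -0.001]
board 0.73 [0.454, 0.019, 0.001]
frame 0.62 [0.645, 0.159, -0.002]
[([0.7432, -0.0821, -0.0005], 0.68), ([0.6447, -0.1494, -0.0002], 0.53)]
```

View pics/w1.png

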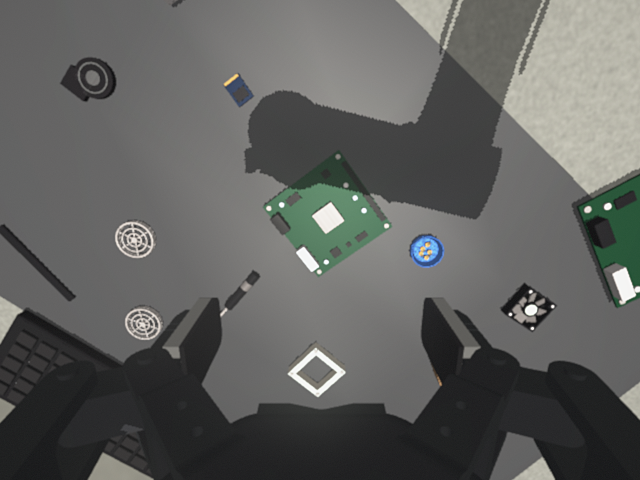

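Run:
```python
import cv2
a=cv2.imread("pics/top1.png")[80:400,340:640];cv2.imwrite("pics/top1c.png",cv2.resize(a,(562,600)))
```

```text
(no output)
```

View pics/top1c.png

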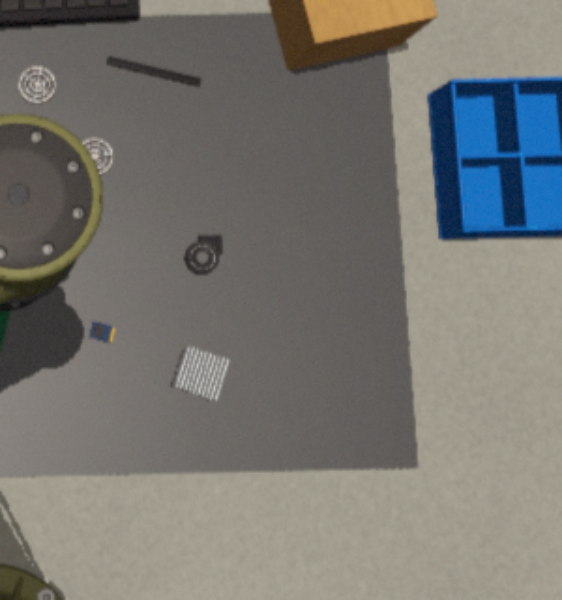

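Only two guards are in view: top (360,125) and (390,163), or (144,323) and (135,238) in the wrist picture. The one meant is top (390,163), farthest to -y, at about (0.64,-0.15). The enlarged crop shows no other guard farther right, only a blower. The target board, 120 mm across, is centred at wrist (328,217), and the frame at (317,370).

```bash
cat >> h.py <<'E'
def blob(g,pred,z,near,r=.05,minA=80):
    """colour blob (pred on HSV) nearest to world xy 'near' -> rect"""
    hsv=cv2.cvtColor(g["frame"],cv2.COLOR_RGB2HSV).astype(int)
    m=cv2.morphologyEx(pred(hsv[...,0],hsv[...,1],hsv[...,2]).astype(np.uint8),cv2.MORPH_CLOSE,np.ones((3,3)))
    out=[]
    for c in cv2.findContours(m,0,1)[0]:
        if cv2.contourArea(c)>minA:
            (x,y),wh,a=cv2.minAreaRect((back(g,c,z)*1000).astype(np.float32))
            if np.hypot(x/1e3-near[0],y/1e3-near[1])<r: out.append(np.round([x,y,*wh,a%90],1).tolist())
    return out
white=lambda h,s,v:(v>150)&(s<50)
E
python3 - <<'E'
from h import *
s=env.observe();g=cam("wrist")
print("cpu",blob(g,white,.018,(.455,.02),.02))
print("frame",blob(g,white,.016,(.645,.159)))
for t in("frame","fan"):
  for d in env.masks_of("wrist",t): print(t,round(d["confidence"],2),rect(g,d["region"],.015))
g=cam("top");print("frame top",blob(g,white,.016,(.645,.159)))
plan((.60,.155,.2,-1.4))
E
```

```text
cpu [[456.4, 23.2, 30.7, 30.9, 75.3]]
frame [[646.9, 159.9, 62.9, 62.4, 86.3]]
frame 0.81 [642.4, 157.2, 69.0, 68.7, 85.8]
fan 0.88 [378.2, 318.5, 49.2, 60.7, 6.5]
frame top [[644.2, 162.0, 62.6, 61.5, 88.6]]
row [-0.745, 0.059, 0.334] [0.0, 0.0, -0.773] n>=13.0
```

>>> {"fn": "arm_command", "kwargs": {
  "deltas": [
    [[-0.2,0.0,0.1],[0,0,-0.06],85],
    [[-0.4,0.0,0.2],[0,0,-0.12],85],
    [[-0.6,0.0,0.3],[0,0,-0.18],85],
    [[-0.86,-0.02,0.5],[0,0,-0.24],85],
    [[-0.86,-0.02,0.6],[0,0,-0.3],85],
    [[-0.86,-0.02,0.6],[0,0,-0.36],85],
    [[-0.86,-0.02,0.6],[0,0,-0.42],85],
    [[-0.86,-0.02,0.6],[0,0,-0.48],85],
    [[-0.86,-0.02,0.6],[0,0,-0.54],85],
    [[-0.86,-0.02,0.6],[0,0,-0.6],85],
    [[-0.86,-0.02,0.6],[0,0,-0.66],85],
    [[-0.86,-0.02,0.6],[0,0,-0.76],85]
  ]
}}

```text
clock: 4.92
tcp_pos: [0.6418, 0.1587, 0.1199]
eef_rot: [[0.981, -0.194, -0.001], [-0.194, -0.981, -0.0], [-0.0, 0.0, -1.0]]
contact_force: [-0.9, -0.0, -0.5]
grip_width: 0.997
gripper_force: 0.0
```

Run:
```python
from h import *
s=env.observe();print(s["clock"],np.round(s["tcp_pos"],3),yaw(s),s["qpos"])
g=cam("wrist","w2")
print("frame",blob(g,white,.016,(.645,.159)))
for t in("frame",):
  for d in env.masks_of("wrist",t): print(t,round(d["confidence"],2),rect(g,d["region"],.015))
  print([np.round(d["location"],4).tolist() for d in env.pinpoint("wrist",t)])
```

```text
4.925 [0.642 0.159 0.12 ] -11.192072607273468 [ 5.44233332e-01  2.15598947e-01  7.40243449e-02 -1.01277879e-04
 -1.42979884e+00  8.31238817e-01]
frame [[673.5, 162.6, 25.3, 65.2, 20.0]]
frame 0.56 [647.2, 159.3, 60.4, 62.8, 86.2]
[]
```

View pics/w2.png

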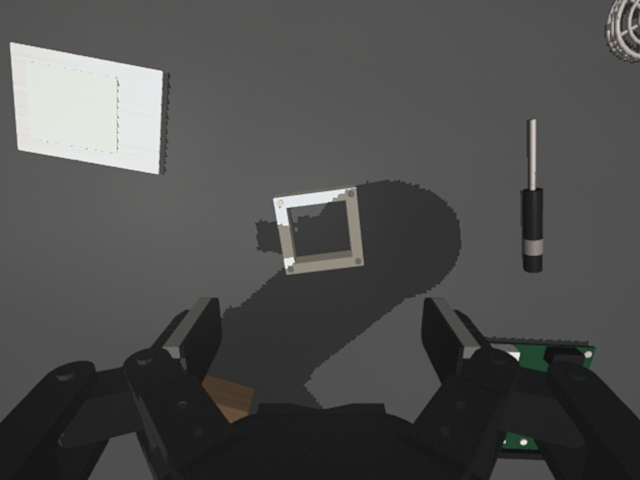

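Frame is at (316,232) in the close view, with the way clear on both finger sides. It sits at (0.647,0.159), angle about 86.2°.

Run:
```python
from h import *
plan((.647,.1593,.05,-3.8),(.647,.1593,.0,-3.8))
```

```text
row [0.017, -0.005, 0.233] [0.0, 0.0, -0.044] n>=1.1
row [0.017, -0.005, 0.4] [0.0, 0.0, -0.044] n>=1.9
```

>>> {"fn": "arm_command", "kwargs": {
  "deltas": [
    [[0.017,-0.005,0.15],[0,0,-0.042],80],
    [[0.017,-0.005,0.3],[0,0,-0.042],80],
    [[0.017,-0.005,0.4],[0,0,-0.042],80],
    [[0.017,-0.005,0.4],[0,0,-0.042],80],
    [[0.017,-0.005,0.4],[0,0,-0.042],50],
    [[0.017,-0.005,0.4],[0,0,-0.042],50],
    [[0.017,-0.005,0.4],[0,0,-0.042],50],
    [[0.017,-0.005,0.4],[0,0,-0.042],50],
    [[0.017,-0.005,0.4],[0,0,-0.042],50]
  ],
  "grip_force": 30
}}

```text
clock: 6.2
tcp_pos: [0.6484, 0.1598, 0.0028]
eef_rot: [[0.998, -0.07, 0.004], [-0.07, -0.998, 0.001], [0.004, -0.002, -1.0]]
contact_force: [-0.1, 1.3, 5.9]
grip_width: 0.695
gripper_force: 34.3
```

>>> {"fn": "arm_command", "kwargs": {
  "deltas": [
    [[0,0,-0.1],[0,0,0],50],
    [[0,0,-0.3],[0,0,0],50],
    [[0,0,-0.4],[0,0,0],50]
  ]
}}

```text
clock: 6.58
tcp_pos: [0.6482, 0.1593, 0.1249]
eef_rot: [[0.998, -0.07, 0.005], [-0.07, -0.998, 0.002], [0.005, -0.002, -1.0]]
contact_force: [0.3, 0.5, 0.4]
grip_width: 0.689
gripper_force: 33.7
```

Run:
```python
from h import *
s=env.observe();print(s["clock"],np.round(s["tcp_pos"],3),yaw(s),s["grip_width"],s["gripper_force"])
g=cam("wrist","w3")
for t in("frame",):
  for d in env.masks_of("wrist",t): print(t,round(d["confidence"],2),rect(g,d["region"],.137))
plan((.56,.09,.12,-14.7),(.456,.022,.12,-14.7))
```

```text
6.575 [0.648 0.159 0.125] -4.0042139938805255 0.688888935377448 33.68475615978241
frame 0.75 [647.9, 159.7, 60.7, 65.1, 86.0]
row [-0.28, 0.253, 0.018] [-0.001, -0.002, 0.059] n>=1.8
row [-0.61, 0.503, 0.014] [-0.001, -0.002, 0.059] n>=3.8
```

View pics/w3.png

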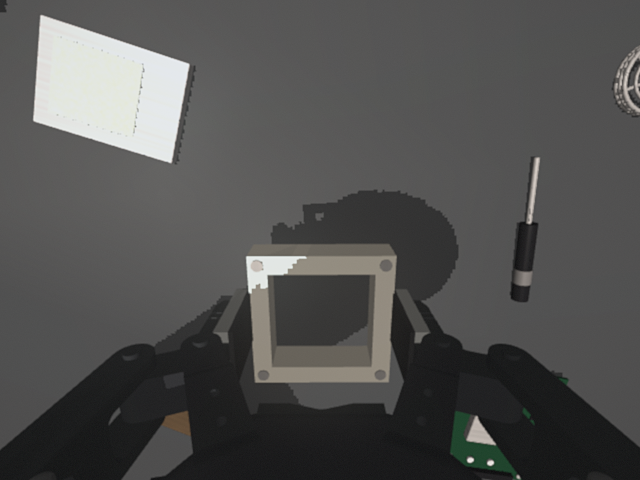

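Run:
```python
from h import *
s=env.observe();print(np.round(s["tcp_pos"],4))
for n in("top","side"):
    g=cam(n);g["frame"]=cv2.imread(f"pics/{n}0.png")[:,:,::-1].copy()
    print(n,"cpu",blob(g,white,.018,(.456,.022),.015,30),"frame",blob(g,white,.016,(.647,.159),.03),"hs",blob(g,lambda h,s,v:v>110,.036,(.35,-.278),.03))
plan((.56,.09,.13,-14.7),(.456,.022,.13,-14.7))
```

```text
[0.6491 0.1597 0.1263]
top cpu [[454.6, 25.5, 29.3, 30.9, 76.1]] frame [[644.2, 162.0, 62.5, 61.5, 88.6]] hs []
side cpu [[453.6, 24.7, 33.8, 33.9, 74.8]] frame [[640.6, 164.5, 75.1, 72.2, 86.1]] hs []
row [-0.273, 0.251, -0.031] [-0.0, -0.0, 0.059] n>=1.8
row [-0.603, 0.501, -0.032] [-0.0, -0.0, 0.059] n>=3.8
```

>>> {"fn": "arm_command", "kwargs": {
  "deltas": [
    [[-0.15,0.12,-0.03],[0,0,0.02],50],
    [[-0.3,0.25,-0.03],[0,0,0.04],50],
    [[-0.45,0.38,-0.03],[0,0,0.059],50],
    [[-0.55,0.46,-0.03],[0,0,0.059],50],
    [[-0.6,0.503,-0.03],[0,0,0.059],50],
    [[-0.6,0.503,-0.03],[0,0,0.059],50],
    [[-0.6,0.503,-0.03],[0,0,0.059],50]
  ]
}}

```text
clock: 7.65
tcp_pos: [0.457, 0.0213, 0.1285]
eef_rot: [[0.968, -0.252, -0.001], [-0.252, -0.968, -0.0], [-0.001, 0.001, -1.0]]
contact_force: [0.2, -0.1, -0.7]
grip_width: 0.69
gripper_force: 33.7
```

Run:
```python
from h import *
s=env.observe();print(s["clock"],np.round(s["tcp_pos"],4),yaw(s),s["grip_width"],s["contact_force"])
g=cam("wrist","w4")
for d in env.masks_of("wrist","frame"): print(round(d["confidence"],2),rect(g,d["region"],.142))
s=env.observe();print(np.round(s["tcp_pos"],4))
plan((.4572,.023,.035,-14.7),(.4572,.023,.012,-14.7))
```

```text
7.65 [0.457  0.0213 0.1285] -14.614553718505116 0.6896950249149312 [ 0.23553043 -0.0882117  -0.65897881]
0.64 [457.8, 21.6, 60.1, 65.5, 75.4]
[0.4572 0.0215 0.1286]
row [-0.001, -0.005, 0.312] [0.0, 0.0, 0.001] n>=1.5
row [-0.001, -0.005, 0.389] [0.0, 0.0, 0.001] n>=1.9
```

View pics/w4.png

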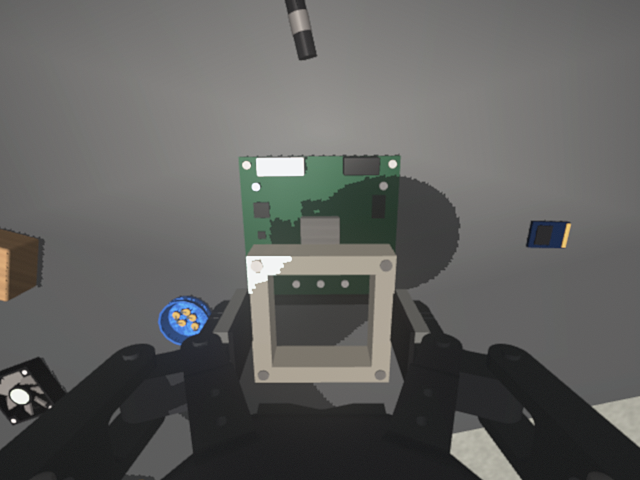

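Frame is squared and centred over the board: frame centre column is about 321 and the processor's column about 320.

>>> {"fn": "arm_command", "kwargs": {
  "deltas": [
    [[-0.001,-0.005,0.15],[0,0,0],50],
    [[-0.001,-0.005,0.3],[0,0,0],50],
    [[-0.001,-0.005,0.33],[0,0,0],50],
    [[-0.001,-0.005,0.35],[0,0,0],50],
    [[-0.001,-0.005,0.37],[0,0,0],50],
    [[-0.001,-0.005,0.382],[0,0,0],50],
    [[-0.001,-0.005,0.382],[0,0,0],50]
  ]
}}

```text
clock: 8.62
tcp_pos: [0.4573, 0.0227, 0.0151]
eef_rot: [[0.968, -0.252, 0.0], [-0.252, -0.968, 0.0], [0.0, -0.0, -1.0]]
contact_force: [0.4, 0.4, 0.4]
grip_width: 0.687
gripper_force: 33.6
```

>>> {"fn": "arm_command", "kwargs": {
  "deltas": [
    [[0,0,0.005],[0,0,0],50],
    [[0,0,0.008],[0,0,0],50],
    [[0,0,0.008],[0,0,0],50]
  ]
}}

```text
clock: 9.0
tcp_pos: [0.4573, 0.0227, 0.0128]
eef_rot: [[0.968, -0.252, 0.0], [-0.252, -0.968, 0.0], [0.0, -0.0, -1.0]]
contact_force: [-2.3, 0.3, 2.8]
grip_width: 0.692
gripper_force: 34.1
```

>>> {"fn": "arm_command", "kwargs": {
  "deltas": [
    [[0,0,0],[0,0,0],74],
    [[0,0,0],[0,0,0],74],
    [[0,0,0],[0,0,0],74],
    [[0,0,-0.1],[0,0,0],74],
    [[0,0,-0.3],[0,0,0],80],
    [[0,0,-0.5],[0,0,0],85],
    [[0,0,-0.5],[0,0,0],85]
  ]
}}

```text
clock: 9.88
tcp_pos: [0.4595, 0.0231, 0.168]
eef_rot: [[0.968, -0.252, 0.009], [-0.252, -0.968, 0.003], [0.008, -0.005, -1.0]]
contact_force: [0.4, -0.1, -0.1]
grip_width: 0.996
gripper_force: 0.0
```

Run:
```python
from h import *
s=env.observe();print(s["clock"],np.round(s["tcp_pos"],4),yaw(s),s["grip_width"])
g=cam("wrist","w5")
for d in env.masks_of("wrist","frame"): print(round(d["confidence"],2),rect(g,d["region"],.026))
for d in env.masks_of("wrist","board"): print(round(d["confidence"],2),rect(g,d["region"],.01))
print(blob(g,lambda h,s,v:(v>85)&(s<40),.018,(.457,.023),.02))
print([np.round(d["location"],4).tolist() for d in env.pinpoint("top","heatsink")])
plan((.35,-.276,.12,-20))
```

```text
9.875 [0.4595 0.0231 0.168 ] -14.616118619919837 0.9963803239702916
0.59 [456.7, 22.9, 60.3, 62.0, 75.7]
0.87 [455.8, 23.0, 120.1, 121.3, 75.7]
0.72 [391.1, 324.4, 32.5, 66.3, 9.9]
0.58 [243.9, 319.6, 73.3, 42.4, 75.7]
[[450.1, 25.3, 63.0, 73.5, 75.6]]
[[0.3488, -0.2766, -0.0002]]
row [-0.092, 1.052, 0.137] [0.0, 0.001, 0.03] n>=5.1
```

View pics/w5.png

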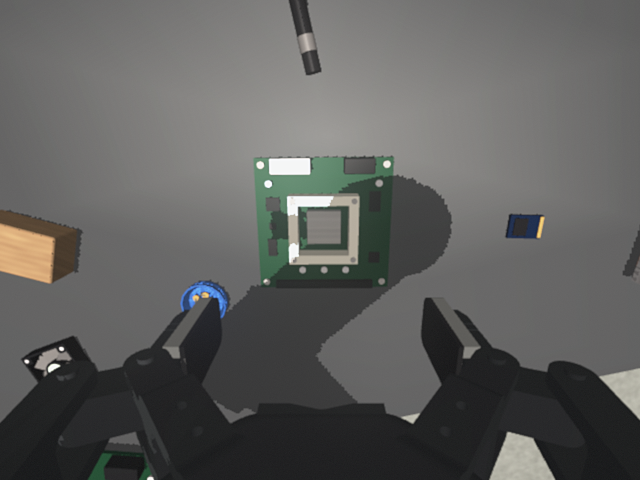

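Frame lies squared around the processor: frame (323,230), processor (324,227), centred within about 1 mm. Next is the heatsink.

>>> {"fn": "arm_command", "kwargs": {
  "deltas": [
    [[-0.09,1.0,0.05],[0,0,0.03],85],
    [[-0.09,1.0,0.05],[0,0,0.03],85],
    [[-0.09,1.0,0.1],[0,0,0.03],85],
    [[-0.09,1.0,0.1],[0,0,0.03],85],
    [[-0.09,1.0,0.1],[0,0,0.03],85],
    [[-0.09,1.0,0.1],[0,0,0.03],85],
    [[-0.09,1.0,0.1],[0,0,0.03],85],
    [[-0.09,1.0,0.1],[0,0,0.03],85]
  ]
}}

```text
clock: 11.08
tcp_pos: [0.3557, -0.2599, 0.132]
eef_rot: [[0.94, -0.34, -0.0], [-0.34, -0.94, 0.0], [-0.0, -0.0, -1.0]]
contact_force: [0.0, -0.7, -0.0]
grip_width: 0.996
gripper_force: 0.0
```

Run:
```python
from h import *
s=env.observe();print(s["clock"],np.round(s["tcp_pos"],4),yaw(s),s["qpos"][5])
g=cam("wrist","w6")
for d in env.masks_of("wrist","heatsink"): print(round(d["confidence"],2),rect(g,d["region"],.036))
print(blob(g,lambda h,s,v:(v>110)&(s<60),.036,(.35,-.277),.04))
```

```text
11.075 [ 0.3557 -0.2599  0.132 ] -19.906751022695207 1.392263040776249
0.94 [352.1, -277.5, 54.4, 58.8, 69.5]
[[351.2, -276.4, 54.6, 58.3, 69.7], [385.4, -279.1, 409.7, 232.9, 70.0]]
```

View pics/w6.png

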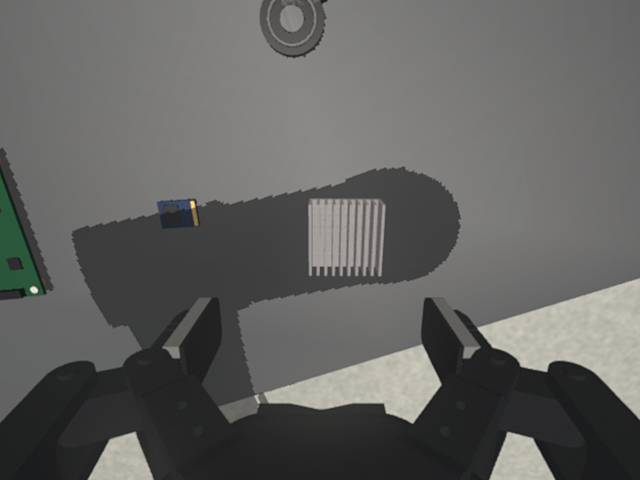

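Heatsink is at wrist (346,237), centred at (0.350,-0.277) once the visible side face is subtracted, angle 69.6°.

Run:
```python
from h import *
plan((.35,-.2767,.06,-20.4),(.35,-.2767,.015,-20.4))
```

```text
row [0.001, 0.059, 0.241] [-0.0, -0.0, 0.003] n>=1.2
row [0.001, 0.059, 0.391] [-0.0, -0.0, 0.003] n>=1.9
```

>>> {"fn": "arm_command", "kwargs": {
  "deltas": [
    [[0.001,0.059,0.1],[0,0,0.003],85],
    [[0.001,0.059,0.23],[0,0,0.003],85],
    [[0.001,0.059,0.35],[0,0,0.003],85],
    [[0.001,0.059,0.39],[0,0,0.003],85],
    [[0.001,0.059,0.39],[0,0,0.003],85],
    [[0.001,0.059,0.39],[0,0,0.003],45],
    [[0.001,0.059,0.39],[0,0,0.003],45],
    [[0.001,0.059,0.39],[0,0,0.003],45],
    [[0.001,0.059,0.39],[0,0,0.003],45],
    [[0.001,0.059,0.39],[0,0,0.003],45],
    [[0.001,0.059,0.39],[0,0,0.003],45]
  ],
  "grip_force": 45
}}

```text
clock: 12.55
tcp_pos: [0.3507, -0.2779, 0.0171]
eef_rot: [[0.936, -0.351, 0.003], [-0.351, -0.936, -0.001], [0.003, 0.0, -1.0]]
contact_force: [0.6, 1.6, 6.3]
grip_width: 0.617
gripper_force: 49.3
```

>>> {"fn": "arm_command", "kwargs": {
  "deltas": [
    [[0,0,-0.05],[0,0,0],45],
    [[0,0,-0.2],[0,0,0],45],
    [[0,0,-0.4],[0,0,0],45],
    [[0,0,-0.42],[0,0,0],45],
    [[0,0,-0.42],[0,0,0],45]
  ]
}}

```text
clock: 13.18
tcp_pos: [0.3495, -0.2774, 0.1415]
eef_rot: [[0.936, -0.351, 0.001], [-0.351, -0.936, 0.001], [0.0, -0.001, -1.0]]
contact_force: [-0.1, -0.2, -2.0]
grip_width: 0.619
gripper_force: 48.5
```

Run:
```python
from h import *
s=env.observe();print(s["clock"],np.round(s["tcp_pos"],4),yaw(s),s["grip_width"])
g=cam("wrist","w7")
for d in env.masks_of("wrist","heatsink"): print(round(d["confidence"],2),rect(g,d["region"],.036+s["tcp_pos"][2]-.0155))
plan((.456,.023,.145,-14.5))
```

```text
13.175 [ 0.3495 -0.2774  0.1415] -20.5613645060734 0.6185393970061267
0.77 [352.7, -278.0, 53.5, 61.3, 69.2]
row [-0.017, -1.062, -0.017] [-0.0, 0.001, -0.034] n>=5.1
```

View pics/w7.png

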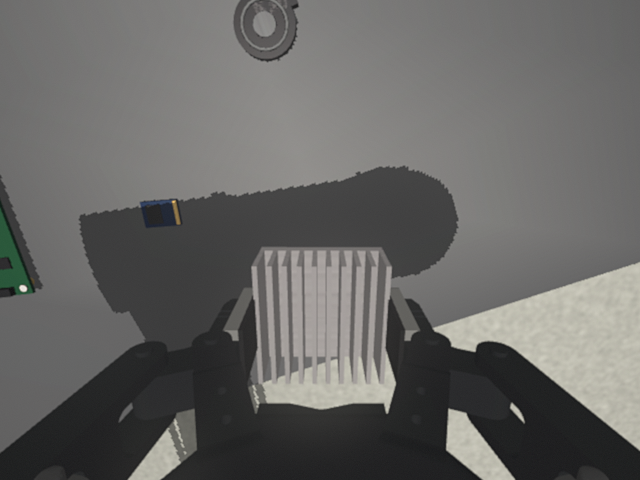

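>>> {"fn": "arm_command", "kwargs": {
  "deltas": [
    [[0,-0.1,0],[0,0,0],45],
    [[0,-0.25,0],[0,0,0],45],
    [[0,-0.42,0],[0,0,-0.01],45],
    [[0,-0.6,0],[0,0,-0.02],45],
    [[0,-0.78,0],[0,0,-0.03],45],
    [[-0.017,-0.92,0],[0,0,-0.034],45],
    [[-0.017,-1.0,0],[0,0,-0.034],45],
    [[-0.017,-1.0,0],[0,0,-0.034],45],
    [[-0.017,-1.0,0],[0,0,-0.034],45]
  ]
}}

```text
clock: 14.4
tcp_pos: [0.4495, 0.0046, 0.1402]
eef_rot: [[0.968, -0.249, -0.002], [-0.249, -0.968, -0.001], [-0.002, 0.001, -1.0]]
contact_force: [0.3, -0.5, -1.2]
grip_width: 0.617
gripper_force: 48.5
```

Run:
```python
from h import *
s=env.observe();print(s["clock"],np.round(s["tcp_pos"],4),yaw(s),s["grip_width"])
plan((.456,.023,.145,-14.5),(.456,.023,.065,-14.5))
```

```text
14.4 [0.4495 0.0046 0.1402] -14.437663406735807 0.6172179239932926
row [0.006, -0.065, -0.016] [0.0, 0.001, 0.0] n>=0.3
row [0.006, -0.065, 0.251] [0.0, 0.001, 0.0] n>=1.2
```

>>> {"fn": "arm_command", "kwargs": {
  "deltas": [
    [[0.006,-0.065,0.0],[0,0,0],45],
    [[0.006,-0.065,0.1],[0,0,0],45],
    [[0.006,-0.065,0.2],[0,0,0],45],
    [[0.006,-0.065,0.25],[0,0,0],45],
    [[0.006,-0.065,0.25],[0,0,0],45],
    [[0.006,-0.065,0.25],[0,0,0],45]
  ]
}}

```text
clock: 15.15
tcp_pos: [0.4574, 0.0237, 0.0677]
eef_rot: [[0.968, -0.249, 0.002], [-0.249, -0.968, 0.0], [0.002, -0.001, -1.0]]
contact_force: [-0.7, 0.3, -0.8]
grip_width: 0.615
gripper_force: 48.4
```

Run:
```python
from h import *
s=env.observe();print(s["clock"],np.round(s["tcp_pos"],4),yaw(s),s["grip_width"])
plan((.456,.023,.037,-14.4))
g=cam("side");x,y=[int(v) for v in (315,245)]
cv2.imwrite("pics/s2.png",cv2.resize(g["frame"][170:320,215:415,::-1],(800,600)))
```

```text
15.15 [0.4574 0.0237 0.0677] -14.436859170503789 0.6152019148707122
row [-0.004, 0.003, 0.102] [-0.0, -0.001, -0.0] n>=0.5
```

View pics/s2.png

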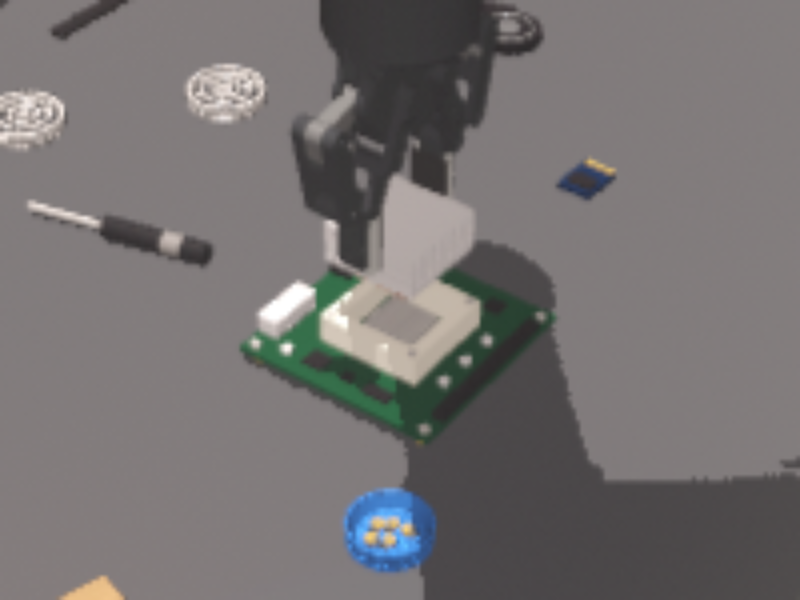

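The side crop shows the heatsink level above the frame: top face corners at about (395,175), (475,205) and (410,255). A trace of the copper foot shows at (395,292), and the processor is visible in the opening at (400,318). Lowering.

>>> {"fn": "arm_command", "kwargs": {
  "deltas": [
    [[-0.004,0.003,0.03],[0,0,0],45],
    [[-0.004,0.003,0.06],[0,0,0],45],
    [[-0.004,0.003,0.09],[0,0,0],45],
    [[-0.004,0.003,0.1],[0,0,0],45],
    [[-0.004,0.003,0.1],[0,0,0],45]
  ]
}}

```text
clock: 15.82
tcp_pos: [0.4552, 0.0229, 0.0361]
eef_rot: [[0.968, -0.249, -0.0], [-0.249, -0.968, -0.0], [-0.0, 0.0, -1.0]]
contact_force: [0.1, 0.3, -1.5]
grip_width: 0.618
gripper_force: 48.5
```

Run:
```python
from h import *
s=env.observe();print(s["clock"],np.round(s["tcp_pos"],4),yaw(s),s["contact_force"])
plan((.456,.023,.0351,-14.4))
```

```text
15.825 [0.4552 0.0229 0.0361] -14.43277760566578 [ 0.06932842  0.31243748 -1.48404624]
row [0.002, -0.001, 0.003] [0.0, 0.0, -0.0] n>=0.0
```

>>> {"fn": "arm_command", "kwargs": {
  "deltas": [
    [[0.002,0,0.003],[0,0,0],45],
    [[0.002,0,0.005],[0,0,0],45],
    [[0.002,0,0.005],[0,0,0],45]
  ]
}}

```text
clock: 16.2
tcp_pos: [0.4561, 0.0229, 0.0351]
eef_rot: [[0.968, -0.249, 0.0], [-0.249, -0.968, 0.0], [0.0, -0.0, -1.0]]
contact_force: [0.7, -1.4, -0.3]
grip_width: 0.618
gripper_force: 48.6
```

>>> {"fn": "arm_command", "kwargs": {
  "deltas": [
    [[0,0,0.003],[0,0,0],45],
    [[0,0,0.003],[0,0,0],45],
    [[0,0,0.003],[0,0,0],58],
    [[0,0,0.003],[0,0,0],75],
    [[0,0,0.003],[0,0,0],80],
    [[0,0,0.003],[0,0,0],80],
    [[0,0,-0.1],[0,0,0],80],
    [[0,0,-0.3],[0,0,0],85],
    [[0,0,-0.45],[0,0,0],85],
    [[0,0,-0.45],[0,0,0],85]
  ]
}}

```text
clock: 17.45
tcp_pos: [0.4577, 0.0232, 0.1741]
eef_rot: [[0.968, -0.249, 0.007], [-0.249, -0.968, 0.002], [0.006, -0.004, -1.0]]
contact_force: [-0.1, -0.4, -1.0]
grip_width: 0.996
gripper_force: 0.0
```

Run:
```python
from h import *
s=env.observe();print(s["clock"],np.round(s["tcp_pos"],4),yaw(s),s["grip_width"])
g=cam("wrist","w8")
for d in env.masks_of("wrist","heatsink"): print(round(d["confidence"],2),rect(g,d["region"],.054))
for d in env.masks_of("wrist","board"): print(round(d["confidence"],2),rect(g,d["region"],.01))
s2=cam("side","s3")
a=cv2.resize(s2["frame"][170:320,215:415,::-1],(640,480));cv2.imwrite("pics/both.png",np.hstack([cv2.resize(a,(400,300)),cv2.resize(g["frame"][:,:,::-1],(400,300))]))
print([np.round(d["location"],4).tolist() for d in env.pinpoint("top","fan")])
plan((.379,.325,.12,-83))
```

```text
17.45 [0.4577 0.0232 0.1741] -14.436285166749517 0.99600034595602
0.55 [457.4, 22.5, 54.7, 58.5, 75.6]
0.36 [487.6, 14.7, 53.1, 5.4, 75.6]
0.73 [455.4, 23.3, 120.9, 121.5, 75.5]
0.73 [240.1, 323.9, 75.7, 55.0, 75.8]
0.48 [481.4, 17.3, 63.8, 9.9, 78.1]
[]
row [-0.497, -0.913, 0.161] [0.001, 0.0, 0.381] n>=6.4
```

View pics/both.png

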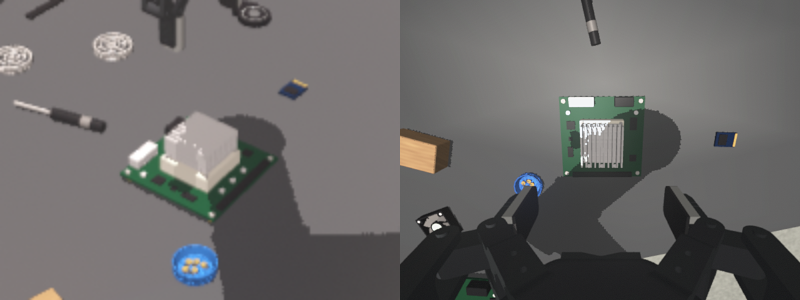

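Heatsink stands level through the frame and centred (side crop (200,150); wrist crop (601,143) on board (602,137)). Next the fan.

Run:
```python
from h import *
print(np.round(env.observe()["tcp_pos"],4));plan((.379,.325,.12,6.5))
```

```text
[0.4553 0.0227 0.1683]
row [-0.497, -0.913, 0.161] [0.0, 0.001, -0.116] n>=5.0
```

>>> {"fn": "arm_command", "kwargs": {
  "deltas": [
    [[-0.1,-0.18,0],[0,0,-0.03],85],
    [[-0.2,-0.37,0.05],[0,0,-0.06],85],
    [[-0.3,-0.55,0.1],[0,0,-0.09],85],
    [[-0.4,-0.74,0.13],[0,0,-0.116],85],
    [[-0.5,-0.9,0.16],[0,0,-0.116],85],
    [[-0.5,-0.9,0.16],[0,0,-0.116],85],
    [[-0.5,-0.9,0.16],[0,0,-0.116],85]
  ]
}}

```text
clock: 18.58
tcp_pos: [0.3776, 0.3214, 0.1209]
eef_rot: [[0.994, 0.113, -0.001], [0.113, -0.994, -0.002], [-0.001, 0.002, -1.0]]
contact_force: [-0.4, 0.2, -0.1]
grip_width: 0.995
gripper_force: 0.0
```

Run:
```python
from h import *
s=env.observe();print(s["clock"],np.round(s["tcp_pos"],4),yaw(s),s["qpos"][5])
g=cam("wrist","w9")
for d in env.masks_of("wrist","fan"): print(round(d["confidence"],2),rect(g,d["region"],.015))
print([np.round(d["location"],4).tolist() for d in env.pinpoint("wrist","fan")])
```

```text
18.575 [0.3776 0.3214 0.1209] 6.49654069092509 0.5715089488047405
0.84 [379.9, 324.0, 52.4, 50.8, 6.4]
0.5 [410.8, 160.0, 47.5, 42.9, 59.4]
[[0.3805, 0.3229, -0.0]]
```

View pics/w9.png

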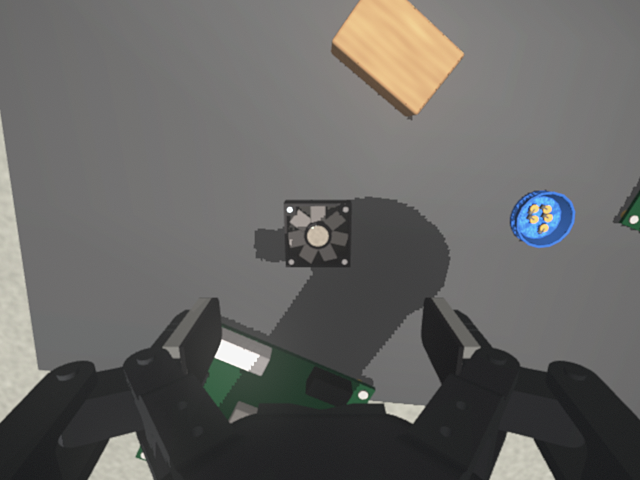

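Fan is at wrist (318,235), clear of the big board. It sits at (0.379,0.324), angle 6.4°.

Run:
```python
from h import *
plan((.3788,.3239,.001,6.4))
```

```text
row [0.002, -0.01, 0.403] [-0.0, -0.0, -0.0] n>=1.9
```

>>> {"fn": "arm_command", "kwargs": {
  "deltas": [
    [[0.003,-0.009,0.15],[0,0,0],75],
    [[0.003,-0.009,0.3],[0,0,0],75],
    [[0.003,-0.009,0.4],[0,0,0],75],
    [[0.003,-0.009,0.4],[0,0,0],75],
    [[0.003,-0.009,0.4],[0,0,0],40],
    [[0.003,-0.009,0.4],[0,0,0],40],
    [[0.003,-0.009,0.4],[0,0,0],40],
    [[0.003,-0.009,0.4],[0,0,0],40],
    [[0.003,-0.009,0.4],[0,0,0],40],
    [[0.003,-0.009,0.4],[0,0,0],40]
  ],
  "grip_force": 30
}}

```text
clock: 19.98
tcp_pos: [0.3796, 0.3256, 0.0043]
eef_rot: [[0.994, 0.113, 0.003], [0.113, -0.994, 0.003], [0.003, -0.002, -1.0]]
contact_force: [-0.8, -1.5, 6.5]
grip_width: 0.572
gripper_force: 32.6
```

>>> {"fn": "arm_command", "kwargs": {
  "deltas": [
    [[0,0,-0.05],[0,0,0],40],
    [[0,0,-0.2],[0,0,0],40],
    [[0,0,-0.4],[0,0,0],40],
    [[0,0,-0.47],[0,0,0],40],
    [[0,0,-0.47],[0,0,0],40],
    [[0,0,-0.47],[0,0,0],40]
  ]
}}

```text
clock: 20.72
tcp_pos: [0.378, 0.3241, 0.1418]
eef_rot: [[0.994, 0.112, -0.001], [0.112, -0.994, -0.001], [-0.002, 0.001, -1.0]]
contact_force: [-0.6, 0.2, -0.7]
grip_width: 0.575
gripper_force: 31.9
```

Run:
```python
from h import *
s=env.observe();print(s["clock"],np.round(s["tcp_pos"],4),yaw(s),s["grip_width"])
g=cam("wrist","w10")
for d in env.masks_of("wrist","fan"): print(round(d["confidence"],2),rect(g,d["region"],.015+s["tcp_pos"][2]-.003))
plan((.4555,.023,.15,-14.4))
```

```text
20.725 [0.378  0.3241 0.1418] 6.4449681295977035 0.5745776754952228
0.74 [379.3, 324.5, 55.1, 49.6, 6.5]
row [0.144, 1.026, -0.027] [0.001, 0.0, 0.116] n>=5.0
```

>>> {"fn": "arm_command", "kwargs": {
  "deltas": [
    [[0.02,0.15,0],[0,0,0.02],40],
    [[0.05,0.33,0],[0,0,0.05],40],
    [[0.08,0.52,0],[0,0,0.08],40],
    [[0.1,0.7,0],[0,0,0.1],40],
    [[0.12,0.87,0],[0,0,0.116],40],
    [[0.14,1.0,0],[0,0,0.116],40],
    [[0.14,1.0,0],[0,0,0.116],40],
    [[0.14,1.0,0],[0,0,0.116],40]
  ]
}}

```text
clock: 21.82
tcp_pos: [0.4536, 0.0311, 0.142]
eef_rot: [[0.968, -0.25, -0.001], [-0.25, -0.968, -0.0], [-0.001, 0.001, -1.0]]
contact_force: [0.1, 0.8, -0.5]
grip_width: 0.577
gripper_force: 31.9
```

Run:
```python
from h import *
s=env.observe();print(s["clock"],np.round(s["tcp_pos"],4),yaw(s),s["grip_width"])
plan((.4563,.0229,.072,-14.5))
```

```text
21.825 [0.4536 0.0311 0.142 ] -14.462381779411004 0.5769591457345923
row [0.016, 0.024, 0.233] [0.0, 0.0, 0.0] n>=1.1
```

>>> {"fn": "arm_command", "kwargs": {
  "deltas": [
    [[0.016,0.024,0.05],[0,0,0],40],
    [[0.016,0.024,0.15],[0,0,0],40],
    [[0.016,0.024,0.23],[0,0,0],40],
    [[0.016,0.024,0.23],[0,0,0],40],
    [[0.016,0.024,0.23],[0,0,0],40],
    [[0.016,0.024,0.23],[0,0,0],40]
  ]
}}

```text
clock: 22.58
tcp_pos: [0.4574, 0.0233, 0.075]
eef_rot: [[0.969, -0.249, 0.002], [-0.249, -0.969, 0.001], [0.002, -0.001, -1.0]]
contact_force: [0.2, -0.1, -0.2]
grip_width: 0.574
gripper_force: 31.8
```

Run:
```python
from h import *
s=env.observe();print(s["clock"],np.round(s["tcp_pos"],4),yaw(s),s["contact_force"])
plan((.4563,.0229,.0583,-14.5))
```

```text
22.575 [0.4574 0.0233 0.075 ] -14.40814277891136 [ 0.2479605  -0.10384685 -0.1881478 ]
row [-0.003, 0.002, 0.056] [-0.0, -0.0, 0.001] n>=0.3
```

>>> {"fn": "arm_command", "kwargs": {
  "deltas": [
    [[0,0,0.02],[0,0,0],40],
    [[0,0,0.04],[0,0,0],40],
    [[0,0,0.043],[0,0,0],40],
    [[0,0,0.043],[0,0,0],40],
    [[0,0,0.043],[0,0,0],40]
  ]
}}

```text
clock: 23.2
tcp_pos: [0.4569, 0.0229, 0.0611]
eef_rot: [[0.968, -0.249, 0.0], [-0.249, -0.968, 0.0], [0.0, -0.0, -1.0]]
contact_force: [-0.8, 0.1, 0.1]
grip_width: 0.573
gripper_force: 31.9
```

>>> {"fn": "arm_command", "kwargs": {
  "deltas": [
    [[-0.002,0,0.005],[0,0,0],40],
    [[-0.002,0,0.008],[0,0,0],40],
    [[-0.002,0,0.008],[0,0,0],40],
    [[-0.002,0,0.008],[0,0,0],40]
  ]
}}

```text
clock: 23.7
tcp_pos: [0.4562, 0.0231, 0.0585]
eef_rot: [[0.968, -0.249, -0.0], [-0.249, -0.968, 0.0], [-0.0, -0.0, -1.0]]
contact_force: [-0.2, 0.4, 0.1]
grip_width: 0.572
gripper_force: 31.9
```

>>> {"fn": "arm_command", "kwargs": {
  "deltas": [
    [[0,0,0.003],[0,0,0],40],
    [[0,0,0.003],[0,0,0],40],
    [[0,0,0.003],[0,0,0],40]
  ]
}}

```text
clock: 24.08
tcp_pos: [0.4564, 0.0231, 0.0583]
eef_rot: [[0.968, -0.249, 0.001], [-0.249, -0.968, 0.0], [0.001, -0.0, -1.0]]
contact_force: [-2.5, 1.0, 5.9]
grip_width: 0.575
gripper_force: 32.5
```

Contact: release and rise.

>>> {"fn": "arm_command", "kwargs": {
  "deltas": [
    [[0,0,0],[0,0,0],53],
    [[0,0,0],[0,0,0],70],
    [[0,0,0],[0,0,0],70],
    [[0,0,0],[0,0,0],70],
    [[0,0,-0.05],[0,0,0],75],
    [[0,0,-0.2],[0,0,0],85],
    [[0,0,-0.35],[0,0,0],85],
    [[0,0,-0.35],[0,0,0],85],
    [[0,0,-0.35],[0,0,0],85]
  ]
}}

```text
clock: 25.2
tcp_pos: [0.4561, 0.0232, 0.1629]
eef_rot: [[0.968, -0.249, 0.0], [-0.249, -0.968, 0.001], [0.0, -0.001, -1.0]]
contact_force: [-0.3, -0.1, -0.2]
grip_width: 0.997
gripper_force: 0.0
```

Run:
```python
from h import *
s=env.observe();print(s["clock"],np.round(s["tcp_pos"],4),yaw(s))
g=cam("wrist","w11")
for t,z in(("fan",.069),("board",.01)):
  for d in env.masks_of("wrist",t): print(t,round(d["confidence"],2),rect(g,d["region"],z))
print([np.round(d["location"],4).tolist() for d in env.pinpoint("wrist","guard")+env.pinpoint("top","guard")])
s2=cam("side");a=s2["frame"][170:320,215:415,::-1]
cv2.imwrite("pics/both2.png",np.hstack([cv2.resize(a,(400,300)),cv2.resize(g["frame"][80:380,100:500,::-1],(400,300))]))
plan((.64,-.151,.12,-80),(.64,-.151,.12,-14))
```

```text
25.2 [0.4561 0.0232 0.1629] -14.435260387748896
fan 0.87 [456.1, 23.3, 50.3, 53.6, 75.4]
board 0.87 [241.8, 314.8, 72.1, 42.3, 75.6]
board 0.69 [455.7, 22.6, 121.2, 121.4, 75.8]
[[0.7449, -0.081, 0.0014], [0.6388, -0.1533, 0.0007], [0.4547, 0.0204, 0.0015]]
row [0.739, 0.409, 0.139] [0.0, 0.0, 0.364] n>=6.1
row [0.739, 0.409, 0.139] [0.0, 0.0, -0.002] n>=4.1
```

View pics/both2.png

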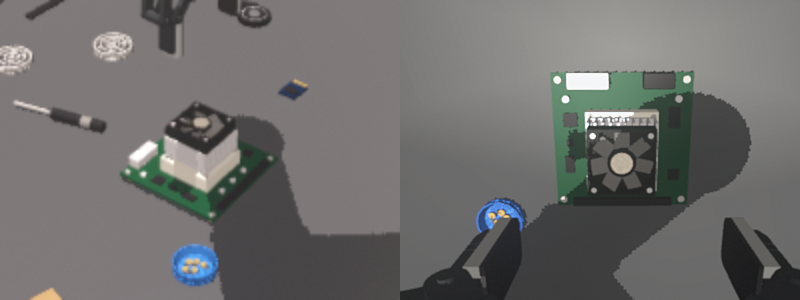

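Fan lies flat and squared on the heatsink (side crop (200,125); wrist crop (621,162)). Next the guard: the one at right, (0.639,-0.152).

>>> {"fn": "arm_command", "kwargs": {
  "deltas": [
    [[0.18,0.1,0],[0,0,0],85],
    [[0.36,0.2,0],[0,0,0],85],
    [[0.55,0.3,0.05],[0,0,0],85],
    [[0.735,0.415,0.1],[0,0,0],85],
    [[0.735,0.415,0.14],[0,0,0],85],
    [[0.735,0.415,0.14],[0,0,0],85],
    [[0.735,0.415,0.14],[0,0,0],85]
  ]
}}

```text
clock: 26.38
tcp_pos: [0.6387, -0.1517, 0.122]
eef_rot: [[0.969, -0.248, 0.002], [-0.248, -0.969, -0.0], [0.002, -0.0, -1.0]]
contact_force: [-0.3, 0.2, 0.0]
grip_width: 0.996
gripper_force: 0.0
```

Run:
```python
from h import *
s=env.observe();print(s["clock"],np.round(s["tcp_pos"],4),yaw(s),s["qpos"][5])
g=cam("wrist","w12")
for d in env.masks_of("wrist","guard"): print(round(d["confidence"],2),rect(g,d["region"],.010),rect(g,d["region"],.0))
for c in ("wrist","side"): 
  if c=="side":cam(c)
  print([np.round(d["location"],4).tolist() for d in env.pinpoint(c,"guard")])
```

```text
26.375 [ 0.6387 -0.1517  0.122 ] -14.372861222420278 1.2489307834230725
0.89 [744.1, -81.2, 51.1, 49.6, 41.5] [745.4, -77.8, 53.1, 51.5, 41.5]
0.84 [644.0, -153.7, 49.5, 49.4, 28.5] [641.4, -153.0, 51.4, 51.4, 28.5]
[[0.7454, -0.0799, 0.0022], [0.6394, -0.1571, 0.0006]]
[[0.7427, -0.083, 0.0029], [0.4552, 0.0203, 0.0019], [0.6417, -0.1474, -0.0004], [0.4542, 0.0205, 0.0106]]
```

View pics/w12.png

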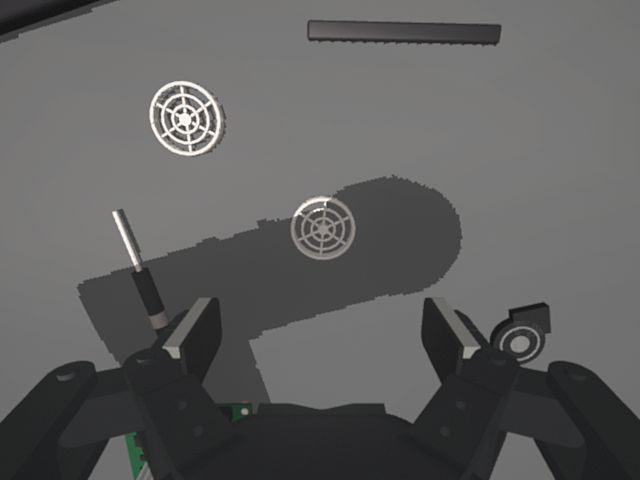

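Guard meant is at (323,228) in the close view. The other look-alike is at (187,118), farther left.

Run:
```python
from h import *
plan((.6435,-.1534,-.001,-14.4))
```

```text
row [0.016, 0.002, 0.41] [-0.0, -0.001, 0.0] n>=2.0
```

>>> {"fn": "arm_command", "kwargs": {
  "deltas": [
    [[0.016,0.002,0.15],[0,0,0],70],
    [[0.016,0.002,0.3],[0,0,0],70],
    [[0.016,0.002,0.4],[0,0,0],70],
    [[0.016,0.002,0.41],[0,0,0],70],
    [[0.016,0.002,0.41],[0,0,0],40],
    [[0.016,0.002,0.41],[0,0,0],40],
    [[0.016,0.002,0.41],[0,0,0],40],
    [[0.016,0.002,0.41],[0,0,0],40],
    [[0.016,0.002,0.41],[0,0,0],40],
    [[0.016,0.002,0.41],[0,0,0],40]
  ],
  "grip_force": 25
}}

```text
clock: 27.88
tcp_pos: [0.6445, -0.1542, 0.0]
eef_rot: [[0.969, -0.249, 0.004], [-0.249, -0.969, -0.0], [0.004, -0.0, -1.0]]
contact_force: [-0.8, 0.9, 6.2]
grip_width: 0.568
gripper_force: 26.4
```

>>> {"fn": "arm_command", "kwargs": {
  "deltas": [
    [[0,0,-0.05],[0,0,0],40],
    [[0,0,-0.2],[0,0,0],40],
    [[0,0,-0.4],[0,0,0],40],
    [[0,0,-0.47],[0,0,0],40],
    [[0,0,-0.47],[0,0,0],40],
    [[0,0,-0.47],[0,0,0],40]
  ]
}}

```text
clock: 28.62
tcp_pos: [0.6424, -0.154, 0.1368]
eef_rot: [[0.968, -0.249, -0.003], [-0.249, -0.968, 0.001], [-0.003, -0.0, -1.0]]
contact_force: [-0.1, -0.0, -0.6]
grip_width: 0.569
gripper_force: 26.1
```

Run:
```python
from h import *
s=env.observe();print(s["clock"],np.round(s["tcp_pos"],4),yaw(s),s["grip_width"])
g=cam("wrist","w13")
for d in env.masks_of("wrist","guard"): print(round(d["confidence"],2),rect(g,d["region"],.010+s["tcp_pos"][2]-.003))
plan((.4555,.0231,.15,-14.4))
```

```text
28.625 [ 0.6424 -0.154   0.1368] -14.440569911730462 0.5690806174901716
0.69 [729.7, -126.2, 25.2, 24.8, 33.1]
0.64 [641.0, -153.1, 49.5, 52.8, 75.5]
row [-0.75, -0.417, -0.043] [0.0, 0.001, -0.0] n>=4.1
```

View pics/w13.png

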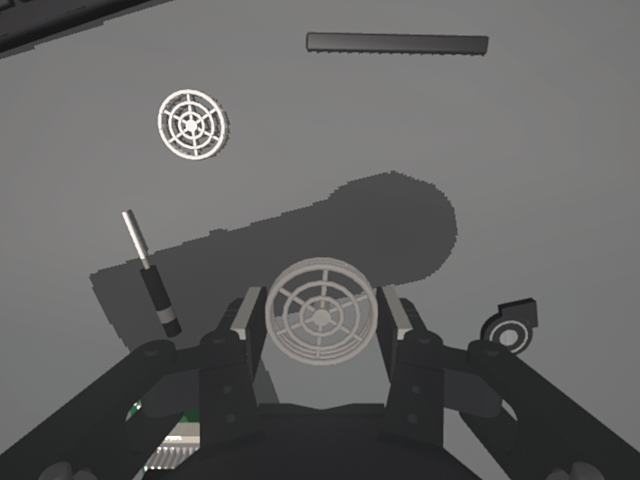

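Guard is held level at (321,312) with both pads on it. Moving over the stack.

>>> {"fn": "arm_command", "kwargs": {
  "deltas": [
    [[-0.1,-0.05,-0.03],[0,0,0],40],
    [[-0.25,-0.13,-0.04],[0,0,0],40],
    [[-0.42,-0.23,-0.04],[0,0,0],40],
    [[-0.58,-0.32,-0.04],[0,0,0],40],
    [[-0.7,-0.39,-0.04],[0,0,0],40],
    [[-0.744,-0.415,-0.04],[0,0,0],40],
    [[-0.744,-0.415,-0.04],[0,0,0],40],
    [[-0.744,-0.415,-0.04],[0,0,0],40]
  ]
}}

```text
clock: 29.72
tcp_pos: [0.4584, 0.0215, 0.1502]
eef_rot: [[0.968, -0.25, -0.001], [-0.25, -0.968, -0.001], [-0.001, 0.001, -1.0]]
contact_force: [0.6, -0.6, -0.1]
grip_width: 0.568
gripper_force: 26.1
```

Run:
```python
from h import *
s=env.observe();print(s["clock"],np.round(s["tcp_pos"],4),yaw(s),s["grip_width"])
g=cam("wrist")
for d in env.masks_of("wrist","guard"): print(round(d["confidence"],2),rect(g,d["region"],.010+s["tcp_pos"][2]))
plan((.4574,.0226,.085,-14.4))
```

```text
29.725 [0.4584 0.0215 0.1502] -14.464111099056096 0.5678213701886312
0.66 [458.6, 22.4, 48.7, 52.5, 78.2]
row [-0.004, -0.003, 0.217] [0.0, 0.0, -0.001] n>=1.0
```

>>> {"fn": "arm_command", "kwargs": {
  "deltas": [
    [[-0.006,-0.003,0.05],[0,0,0],40],
    [[-0.006,-0.003,0.15],[0,0,0],40],
    [[-0.006,-0.003,0.22],[0,0,0],40],
    [[-0.006,-0.003,0.235],[0,0,0],40],
    [[-0.006,-0.003,0.25],[0,0,0],40],
    [[-0.006,-0.003,0.25],[0,0,0],40],
    [[-0.006,-0.003,0.25],[0,0,0],40]
  ]
}}

```text
clock: 30.7
tcp_pos: [0.4569, 0.0234, 0.0763]
eef_rot: [[0.968, -0.249, 0.001], [-0.249, -0.968, 0.0], [0.001, -0.001, -1.0]]
contact_force: [-0.4, 0.5, -0.3]
grip_width: 0.566
gripper_force: 26.1
```

>>> {"fn": "arm_command", "kwargs": {
  "deltas": [
    [[0,0.002,0.01],[0,0,0],40],
    [[0,0.002,0.018],[0,0,0],40],
    [[0,0.002,0.018],[0,0,0],40],
    [[0,0.002,0.018],[0,0,0],40]
  ]
}}

```text
clock: 31.2
tcp_pos: [0.4564, 0.0227, 0.0702]
eef_rot: [[0.968, -0.249, -0.0], [-0.249, -0.968, 0.0], [-0.0, -0.0, -1.0]]
contact_force: [0.7, 0.1, -0.1]
grip_width: 0.569
gripper_force: 26.1
```

>>> {"fn": "arm_command", "kwargs": {
  "deltas": [
    [[0.001,0,0.004],[0,0,0],40],
    [[0.001,0,0.004],[0,0,0],40],
    [[0.001,0,0.004],[0,0,0],40]
  ]
}}

```text
clock: 31.58
tcp_pos: [0.4567, 0.0227, 0.069]
eef_rot: [[0.968, -0.249, 0.0], [-0.249, -0.968, 0.0], [-0.0, -0.0, -1.0]]
contact_force: [0.4, 0.2, 0.7]
grip_width: 0.564
gripper_force: 26.1
```

>>> {"fn": "arm_command", "kwargs": {
  "deltas": [
    [[0,0,0.003],[0,0,0],40],
    [[0,0,0.003],[0,0,0],40]
  ]
}}

```text
clock: 31.82
tcp_pos: [0.457, 0.0226, 0.069]
eef_rot: [[0.968, -0.249, 0.001], [-0.249, -0.968, -0.0], [0.001, -0.0, -1.0]]
contact_force: [-1.8, 0.3, 6.1]
grip_width: 0.568
gripper_force: 26.5
```

Contact at the expected height: release and rise.

>>> {"fn": "arm_command", "kwargs": {
  "deltas": [
    [[0,0,0],[0,0,0],53],
    [[0,0,0],[0,0,0],70],
    [[0,0,0],[0,0,0],70],
    [[0,0,0],[0,0,0],70],
    [[0,0,-0.05],[0,0,0],75],
    [[0,0,-0.2],[0,0,0],85],
    [[0,0,-0.4],[0,0,0],85],
    [[0,0,-0.4],[0,0,0],85],
    [[0,0,-0.4],[0,0,0],85]
  ]
}}

```text
clock: 32.95
tcp_pos: [0.4567, 0.0228, 0.1887]
eef_rot: [[0.968, -0.249, 0.001], [-0.249, -0.968, 0.001], [0.001, -0.001, -1.0]]
contact_force: [-0.5, 0.5, -0.2]
grip_width: 0.996
gripper_force: 0.0
```

Run:
```python
from h import *
s=env.observe();print(s["clock"],np.round(s["tcp_pos"],4),yaw(s))
g=cam("wrist","w14")
for t,z in(("guard",.079),("fan",.069),("board",.01)):
  for d in env.masks_of("wrist",t): print(t,round(d["confidence"],2),rect(g,d["region"],z))
s2=cam("side");a=s2["frame"][170:320,215:415,::-1]
print([np.round(d["location"],4).tolist() for t in("dish","driver") for d in env.pinpoint("side",t)])
cv2.imwrite("pics/both3.png",np.hstack([cv2.resize(a,(400,300)),cv2.resize(g["frame"][120:300,200:440,::-1],(400,300))]))
```

```text
32.95 [0.4567 0.0228 0.1887] -14.430086963762863
guard 0.56 [456.8, 22.9, 49.0, 50.1, 75.6]
fan 0.89 [473.3, 18.9, 50.4, 19.6, 77.5]
board 0.63 [230.8, 338.6, 79.9, 73.1, 75.6]
board 0.58 [455.9, 23.0, 121.0, 121.9, 75.3]
[[0.4124, 0.154, -0.0039], [0.6376, -0.0007, -0.0003]]
```

View pics/both3.png

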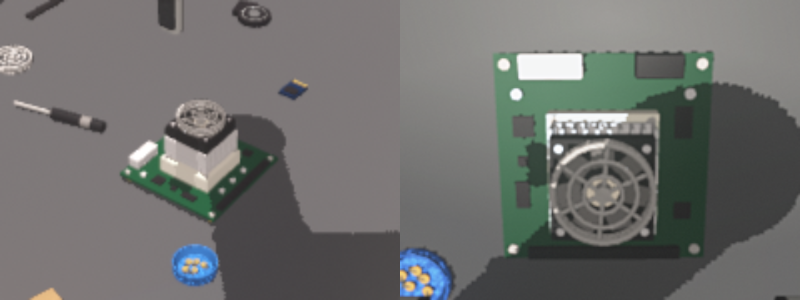

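Guard lies flat and centred on the fan (side crop (203,117); wrist crop (603,192)). The stack is level and the dish and driver are where they were, so I'm handing in.

```bash
python3 -c "
from plant import env
print(env.job_done())"
```

```text
the job is handed in; nothing more can be done
None
```

The cooler is built in the order asked (frame, heatsink, fan, guard), each part centred within about 2 mm by camera, squared and released; dish and driver undisturbed, handed in at about 33 s, no verdict returned.

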